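# Fit the relay under the grinder's sliding guard

## Task

Slide the clear guard of the grinder's relay box all the way open, plug the orange relay fully home into the white socket in the bay (its hole is not exactly in the middle, so feel or look for it), then slide the guard fully shut over it again. Leave the mug, the tin and the bottle where they are.

Things in the scene. Friction and masses are not known exactly. Their poses are not given: they have to be found in the camera images.
- console: Grey metal relay box fixed to the bench, 150 (x) by 298 (y) by 100 mm high, origin under its middle, on the bench. Its -y part is an open-topped bay, inside 116 (x) by 120 (y) mm, centred at y = -80; the rest (y = -20 to 150) is closed housing. Aluminium rails along both long edges reach up to 113 mm; a stop bar 108 mm high closes the -y end.
- guard (a joint): Clear guard, a plate 132 by 136 by 5 mm lying level on top of the box (underside 102, top 107 mm above the bench), over the bay when shut. Slides along the box's y, about 4 N friction, stays where left. In m: 0 = fully shut at its stop, 0.13 = fully open at the other stop, towards +y. It clears a relay that is fully home by 8 mm and is blocked by one standing proud.
- guard_grip (a point): Point on the guard's red handle, 132 mm above the bench, on its middle. The handle is an upright bar 60 mm along the box's x, 16 mm thick along its y, from 107 mm up to 145 mm above the bench, and moves with the guard.
- bay (a point): Middle of the bay at the level of the white socket's top face, 36 mm above the bench; axes as the box's. The socket, 104 (x) by 90 (y) by 30 mm, may sit up to 10 mm off this point to either side along y (not measured: find by touch or camera), 0 in x. The hole in its middle: 46 (x) by 31.5 (y) mm, 22 deep, edges chamfered 1 mm. The gaps beside the socket are too narrow for the relay.
- relay: Orange plug-in relay, a block 44 (its x) by 30 (its y) by 80 mm tall (z) with a black foot 22 mm high, which is the part that goes into the socket; stands upright on the bench, origin at the centre of its underside. About 160 g. Either way round fits. Fully home, its underside is 14 mm above the bench and its top 94 mm.
- mug: Blue mug, 76 mm wide, 90 mm high, handle at its +y; origin at the centre of its underside. A bystander.
- tin: Yellow round tin, 84 mm wide, 55 mm high; origin at the centre of its underside. A bystander.
- bottle: Amber bottle with a blue cap, 60 mm wide, 140 mm high; origin at the centre of its underside. A bystander.

How it is judged:
On the way, in this order (a step that is already met when the one before it is completed fails the run):
1. the guard is slid all the way open (over 115 mm of its 130 mm) (value of joint guard above 0.115 m), for 0.2 s.
2. the relay is plugged fully home in the socket, the guard still open (z of relay in the frame of console below 0.0185 m and x of relay in the frame of bay between -0.005 and 0.005 m and y of relay in the frame of bay between -0.015 and 0.015 m and angle between relay's own z axis and vertical below 0.07 rad and angle between the x axis of relay and the x axis of console, either way round below 0.09 rad and value of joint guard above 0.09 m), for 0.2 s.
At the end, for the whole second after the job is handed in: The relay stands at rest, upright (within 4 degrees) and square, fully home in the socket in the bay (underside within 4.5 mm of the hole's floor), and the guard is shut to within 5 mm of its stop (z of relay in the frame of console below 0.0185 m and x of relay in the frame of bay between -0.005 and 0.005 m and y of relay in the frame of bay between -0.015 and 0.015 m and angle between relay's own z axis and vertical below 0.07 rad and angle between the x axis of relay and the x axis of console, either way round below 0.09 rad and value of joint guard below 0.005 m and linear speed of relay below 0.01 m/s); the robot touches nothing.
It fails at once if the mug is moved more than 25 mm or tipped over (distance of mug from where it was at the start of the episode above 0.025 m or angle between mug's own z axis and vertical above 0.35 rad).
It fails at once if the tin is moved more than 25 mm or tipped over (distance of tin from where it was at the start of the episode above 0.025 m or angle between tin's own z axis and vertical above 0.35 rad).
It fails at once if the bottle is moved more than 25 mm or tipped over (distance of bottle from where it was at the start of the episode above 0.025 m or angle between bottle's own z axis and vertical above 0.35 rad).
It also fails if it takes over 72 s, if anything falls off the work surface, if the arm or the gripper's body presses on something with over 40 N, if the wrist force passes 120 N, or if a joint passes its speed limit or range.

## Robot

A 7-joint arm with a two-finger parallel gripper is mounted at the origin on the work surface. World frame = base frame: x ahead of the robot, y to its left, z up, the work surface at z = 0. Lengths are in m, angles in rad, forces in N, time in s.
With the tool pointing down it reaches from about 0.35 to 0.9 m from the base axis. Payload 7.2 kg.
Tool frame: the origin (TCP) lies between the finger pads; the fingertips stand 22 mm ahead of it and the grasp point (between the pads) lies 3 mm ahead of it (env.tip_extent is the distance from the TCP to the fingertips, in m); z points along the fingers, y is the line along which they close (so a half turn about z gives the same grasp; the last joint's range is limited). The gripper opens to 88 mm and grips with 3 to 60 N. Pads are 20 mm wide; open, the fingers measure 115 mm over their backs; the gripper's body (75 mm by 178 mm) begins 61 mm behind the grasp point.
Start: joints at [-1.32, 0.411, -0.013, 1.596, 0.006, 1.134, -0.082], TCP at [0.196, 0.594, 0.245] pointing down, gripper open.
Joint ranges: [-2.95, 2.95], [-0.29, 1.99], [-1.47, 1.44], [0.14, 2.54], [-1.03, 4.17], [0.13, 1.85], [-2.86, 2.86]. Speed limits (rad/s): [2.39, 2.39, 3.01, 3.01, 3.14, 3.14, 3.14].

## Interface

Orientations are given as [roll, pitch, yaw] about the fixed x, y, z axes, in that order (R = Rz(yaw) Ry(pitch) Rx(roll)).
In Python, from station import env gives the robot as it stands.
- The arm moves only by the tool apply_moves, never from a script. Its argument "increments" is a list of rows, each a list of 7 numbers: the shift along the world's x, y, z in m, then the turn, a rotation vector about the world's x, y, z in units of 6 degrees (1.0 is 6 degrees), then the finger opening in m, from 0 to 0.0878. A call has 1 to 5 rows; each row shifts and turns the commanded pose from where the row before left it; what a row does not reach is not made up. A row lasts 1/8 s, in which the tool goes at most 62.5 mm and 10.7 degrees, less where a joint would pass 70% of its speed; a pose out of reach is approached as far as the arm can. A call is refused whole if a number of a shift passes 0.0625 or a number of a turn 1, either way. A call with a gripper value outside its range is refused whole. The fingers move at their own pace and stop on an object; the grip force is fixed at half the most. Time passes only in rows, so rows that do not move let the fingers close. It gives the time, the measured TCP pose, the force, the opening and the grip force at its end, in the units of the state.
- env.get_state(): the state, without advancing time (a new reading comes with each control period).
- env.read_camera(name): name is "scene" or "top" or "wrist"; returns (picture, depth): 384x512x3 uint8, red, green, blue; 384x512 float32, m along the optical axis (not along the pixel's ray), 0 where there is no reading.
- env.get_calibration(name): a dict with "camera_matrix" (3x3 intrinsics, pixels), "camera_from_world" (4x4, takes a point from world to camera coordinates); the wrist camera has in their place "mount" (4x4, takes a point from camera to tool coordinates, whose origin is the TCP and whose axes are the flange's). Camera axes: x right, y down, z forward; pixel columns grow to the right and rows downward; lengths in m; the calibration is good to about 2 mm. A picture is of the moment at which its call begins: read the wrist's pose just before it. get_calibration takes no time and is no camera call.
- env.job_done(): hands the job in; it is judged then, once.
The state is a dict: "clock": time; "joints": joint angles; "dq": joint speeds; "joint_efforts": joint torques, N m; "ee_pos": TCP position; "ee_rot": TCP orientation; "force": force on the tool from outside, world axes, zero at the start; "moment": the same for the moment, N m; "finger_gap": opening from 0.0 (shut) to 1.0 (fully open); "grip_force": force on a finger pad.
Only numpy, scipy, OpenCV 4.12 (cv2) and the standard library are available. Lean on these libraries where they do the work, as an engineer would, in place of code of your own. Each camera call takes 0.05 s, during which the arm holds its last target. There are 200 camera calls.

## Working session

There is one attempt and no reset: what is moved stays moved. The work goes in short steps, Python scripts to look and compute and a tool call to move; the robot and the scene stay as the last step left them, time stands still between calls to the robot, and variables do not carry over. Pictures are saved under pics/ and viewed, at most 10 in all, crops included, and the job is handed in when it is done.

Besides the shell and the picture viewer there is one more tool, called after ">>>" by a JSON object that holds its "op" and its "data", one argument or row to a line. apply_moves: Moves the arm, as the interface text tells. Its arguments: {"type":"object","properties":{"increments":{"type":"array","items":{"type":"array","items":{"type":"number"}}}},"required":["increments"]}

```bash
mkdir -p pics; ls; python3 - <<'E'
from station import env
import cv2,numpy as np
s=env.get_state();print(s['ee_pos'],s['ee_rot'],s['clock'])
ims=[]
for n in('scene','top'):
    p,d=env.read_camera(n);np.savez(f'{n}.npz',p=p,d=d,**env.get_calibration(n));ims.append(p)
    cv2.imwrite(f'pics/{n}.png',p[...,::-1])
print(env.get_calibration('wrist'))
print(env.get_calibration('top'));print(env.get_calibration('scene')['camera_from_world'])
E
```

```text
pics
[0.1957768  0.59303872 0.24381971] [-3.13999269e+00  1.25244322e-04  2.82283029e+00] 0.0
{'camera_matrix': array([[321.42068119,   0.        , 257.59221375],
       [  0.        , 321.42068119, 194.64437227],
       [  0.        ,   0.        ,   1.        ]]), 'mount': array([[-6.54099741e-04, -9.64536400e-01, -2.63949059e-01,
         7.20356375e-02],
       [ 9.99999151e-01, -3.33312921e-04, -1.26011717e-03,
        -1.23122595e-03],
       [ 1.12745125e-03, -2.63949659e-01,  9.64535798e-01,
        -1.39752642e-01],
       [ 0.00000000e+00,  0.00000000e+00,  0.00000000e+00,
         1.00000000e+00]])}
{'camera_matrix': array([[420.15663143,   0.        , 258.05400779],
       [  0.        , 420.15663143, 198.77893351],
       [  0.        ,   0.        ,   1.        ]]), 'camera_from_world': array([[ 0.00594626, -0.99997055, -0.00485279,  0.01483744],
       [-0.99426358, -0.00539393, -0.10682154,  0.54667333],
       [ 0.10679222,  0.00546014, -0.99426637,  1.13636749],
       [ 0.        ,  0.        ,  0.        ,  1.        ]])}
[[-0.5391703   0.8421937  -0.00226864  0.29201655]
 [ 0.5568676   0.35448183 -0.75115984 -0.21415788]
 [-0.6318179  -0.40626641 -0.66011646  1.59811961]
 [ 0.          0.          0.          1.        ]]
```

View pics/top.png

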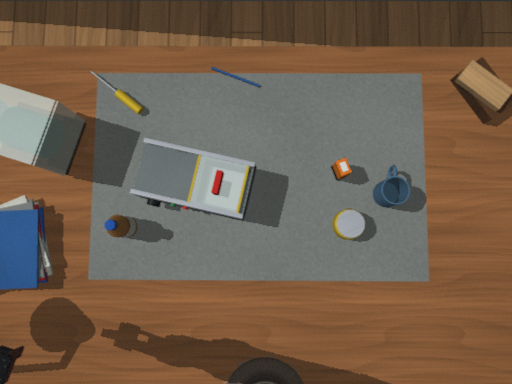

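View pics/scene.png

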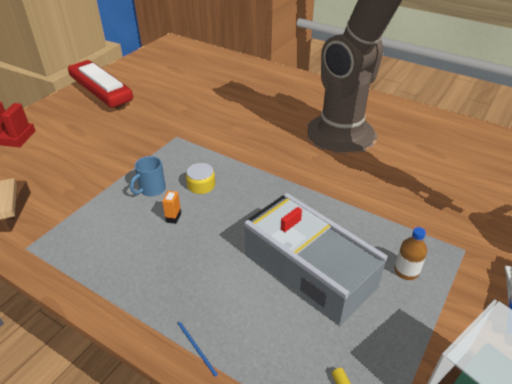

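The top view shows the box at about (193,180) with its bay towards the right, the red handle at (217,182), the relay at (342,168), tin at (349,224), mug at (392,190) and bottle at (120,226). The scene view confirms the relay is upright and the guard shut.

```bash
cat > h.py <<'E'
import numpy as np,cv2
from scipy.spatial.transform import Rotation as Ro
def cloud(d,K,T):  # T camera_from_world
    v,u=np.mgrid[:384,:512]
    P=np.stack([(u-K[0,2])/K[0,0]*d,(v-K[1,2])/K[1,1]*d,d,np.ones_like(d)],-1)
    W=(P@np.linalg.inv(T).T)[...,:3]; W[d==0]=np.nan
    return W
def wristT(env,s):
    T=np.eye(4);T[:3,:3]=Ro.from_euler('xyz',s['ee_rot']).as_matrix();T[:3,3]=s['ee_pos']
    return np.linalg.inv(T@env.get_calibration('wrist')['mount'])
def rect(X):
    (c,sz,a)=cv2.minAreaRect(X[:,:2].astype(np.float32)*1000)
    return np.round(c,1),np.round(sz,1),round(a,1)
def proj_plane(uv,K,T,z):
    Ti=np.linalg.inv(T);r=np.c_[(uv-K[[0,1],[2,2]])/K[0,0],np.ones(len(uv))]@Ti[:3,:3].T
    return Ti[:3,3]+r*((z-Ti[2,3])/r[:,2])[:,None]
E
python3 - <<'E'
from h import *
for n in('top','scene'):
    f=np.load(n+'.npz');K=f['camera_matrix'];T=f['camera_from_world'];p=f['p'];W=cloud(f['d'],K,T)
    H=cv2.cvtColor(p,cv2.COLOR_RGB2HSV);h,s,v=[H[...,i].astype(int) for i in range(3)];z=W[...,2]
    m={'relay':(h>5)&(h<15)&(s>190)&(v>130),'red':((h<5)|(h>174))&(s>180),'yel':(h>18)&(h<30)&(s>150)}
    box=(W[...,0]>.35)&(W[...,0]<.85)&(W[...,1]>-.45)&(W[...,1]<.45)
    for k,zz in (('relay',.07),('red',.13)):
        q=m[k]&box&(z>zz); X=W[q]
        print(n,k,len(X),rect(X),np.nanmedian(z[q]))
        uv=np.argwhere(q)[:,::-1].astype(float)
        Y=proj_plane(uv,K,T,.08 if k=='relay' else .145);print('  plane',rect(Y))
    q=box&(z>.1085)&(z<.118)&(W[...,1]>-.05)&(W[...,1]<.33)&(W[...,0]>.48)&~m['red']; print('rails',q.sum(),rect(W[q]),np.nanmedian(z[q]))
    q=box&(z>.04)&(z<.1)&(W[...,1]<-.2); 
    for nm,(a,b) in {'tin':(.04,.06),'mug':(.07,.1)}.items():
        q=box&(z>a)&(z<b)&(W[...,1]<-.1)&~m['relay'];
        nl,L,st,c=cv2.connectedComponentsWithStats(q.astype(np.uint8))
        for i in range(1,nl):
            if st[i,4]>60: print(nm,c[i],st[i,4],rect(W[L==i]))
    q=(z>.1)&(W[...,1]>.3)&(W[...,1]<.45)&(W[...,0]>.35)&(W[...,0]<.6);print('bottle',rect(W[q]) if q.any() else 0)
E
```

```text
top relay 78 (array([ 628.5, -209.5]), array([41.5, 27.5]), 23.1) 0.08038342259296172
  plane (array([ 628.1, -208.6]), array([41.6, 28.8]), 23.7)
top red 139 (array([576.4, 120.5]), array([14.9, 56.5]), 78.0) 0.1448249304670124
  plane (array([575.9, 120.1]), array([15.6, 57.6]), 77.7)
rails 1742 (array([592.7, 184.3]), array([303.8, 150.5]), 77.4) 0.11157245748866385
tin [399.88059701 187.79104478] 67 (array([ 573.4, -363.3]), array([66.6, 30.7]), 19.8)
tin [349.76315789 223.38919668] 722 (array([ 478.9, -232.6]), array([81.7, 78.9]), 89.7)
mug [344.44954128 166.03669725] 109 (array([ 630.6, -213. ]), array([43.1, 26.7]), 24.1)
mug [395.20070423 187.79577465] 284 (array([ 573.9, -349.8]), array([74.7, 94. ]), 51.6)
bottle (array([523.3, 345.5]), array([ 56.4, 174.6]), 60.2)
scene relay 4 (array([ 632.3, -203.7]), array([ 0.4, 41.2]), 66.8) 0.07321356969067117
  plane (array([ 637.3, -196.4]), array([ 6.7, 42.7]), 72.4)
scene red 162 (array([579.6, 126.9]), array([14.3, 56. ]), 74.4) 0.14191231338486276
  plane (array([585.8, 129.5]), array([20.6, 64.1]), 78.3)
rails 1551 (array([589.9, 188.7]), array([303.4, 155.5]), 77.2) 0.11166917717298475
tin [199.83924843 172.9394572 ] 479 (array([ 479.4, -225.2]), array([79.4, 79.9]), 86.5)
tin [148.74074074 167.33333333] 81 (array([ 543., -365.]), array([17.8, 54.4]), 51.1)
tin [151.6369863  180.56164384] 146 (array([ 578.6, -320.1]), array([34.9, 73.4]), 52.7)
tin [172.09638554 207.6626506 ] 83 (array([ 628.1, -205.2]), array([45.7, 30.2]), 17.3)
mug [147.35483871 167.00268817] 372 (array([ 570.3, -345.5]), array([80.9, 91.7]), 49.5)
mug [170.25308642 196.98148148] 162 (array([ 626.9, -207. ]), array([49.7, 30.4]), 21.6)
bottle (array([523.5, 347.1]), array([ 61.5, 174.7]), 60.2)
```

>>> {"op": "apply_moves", "data": {
  "increments": [
    [0.038,-0.047,0,0,0,0.19,0.06],
    [0.038,-0.047,0,0,0,0.19,0.06],
    [0.038,-0.047,0,0,0,0.19,0.06],
    [0.038,-0.047,0,0,0,0.19,0.06],
    [0.038,-0.047,0,0,0,0.19,0.06]
  ]
}}

```text
clock: 0.72
ee_pos: [0.3868, 0.3567, 0.2445]
ee_rot: [-3.141, -0.0, 2.923]
force: [0.7, 0.3, -0.5]
finger_gap: 0.683
grip_force: 0.0
```

>>> {"op": "apply_moves", "data": {
  "increments": [
    [0.038,-0.047,0,0,0,0,0.06],
    [0.038,-0.047,0,0,0,0,0.06],
    [0.038,-0.047,0,0,0,0,0.06],
    [0.038,-0.047,-0.01,0,0,0,0.06],
    [0.038,-0.047,-0.01,0,0,0,0.06]
  ]
}}

```text
clock: 1.35
ee_pos: [0.5768, 0.122, 0.2243]
ee_rot: [3.141, 0.0, 2.923]
force: [1.4, 0.7, -0.2]
finger_gap: 0.683
grip_force: 0.0
```

>>> {"op": "apply_moves", "data": {
  "increments": [
    [0,-0.002,0,0,0,0,0.06],
    [0,0,0,0,0,0,0.06],
    [0,0,0,0,0,0,0.06]
  ]
}}

```text
clock: 1.72
ee_pos: [0.5752, 0.1233, 0.2247]
ee_rot: [3.141, -0.001, 2.925]
force: [0.2, -0.2, -0.2]
finger_gap: 0.682
grip_force: 0.0
```

>>> {"op": "apply_moves", "data": {
  "increments": [
    [0,0,-0.045,0,0,0,0.06],
    [0,0,-0.044,0,0,0,0.05],
    [0,0,0,0,0,0,0.0],
    [0,0,0,0,0,0,0.0],
    [0,0,0,0,0,0,0.0]
  ]
}}

```text
clock: 2.35
ee_pos: [0.5769, 0.1221, 0.1377]
ee_rot: [3.14, 0.003, 2.923]
force: [0.9, 0.8, -0.3]
finger_gap: 0.265
grip_force: 0.0
```

>>> {"op": "apply_moves", "data": {
  "increments": [
    [0,0,0,0,0,0,0.0],
    [0,0,0,0,0,0,0.0],
    [0,0,0,0,0,0,0.0]
  ]
}}

```text
clock: 2.72
ee_pos: [0.5769, 0.1224, 0.1374]
ee_rot: [3.139, 0.002, 2.923]
force: [-1.6, 1.5, 7.2]
finger_gap: 0.179
grip_force: 30.0
```

>>> {"op": "apply_moves", "data": {
  "increments": [
    [0.0022,0.0098,0,0,0,0,0],
    [0.0055,0.0244,0,0,0,0,0],
    [0.0055,0.0244,0,0,0,0,0],
    [0.0055,0.0244,0,0,0,0,0],
    [0.0055,0.0244,0,0,0,0,0]
  ]
}}

```text
clock: 3.35
ee_pos: [0.6006, 0.2282, 0.1375]
ee_rot: [-3.141, 0.001, 2.921]
force: [-2.9, -4.6, 9.3]
finger_gap: 0.181
grip_force: 30.0
```

>>> {"op": "apply_moves", "data": {
  "increments": [
    [0.003,0.013,0,0,0,0,0],
    [0.001,0.005,0,0,0,0,0],
    [0,0,0,0,0,0,0],
    [0,0,0,0,0,0,0]
  ]
}}

```text
clock: 3.85
ee_pos: [0.603, 0.2386, 0.1373]
ee_rot: [-3.132, -0.002, 2.917]
force: [-13.4, -21.0, 19.7]
finger_gap: 0.178
grip_force: 30.0
```

>>> {"op": "apply_moves", "data": {
  "increments": [
    [0,0,0,0,0,0,0.05],
    [0,0,0,0,0,0,0.05],
    [0,0,0.05,0,0,0,0.05],
    [-0.02,-0.06,0.05,0,0,0,0.05],
    [-0.02,-0.06,0.03,0,0,0,0.05]
  ]
}}

```text
clock: 4.47
ee_pos: [0.5709, 0.1471, 0.2531]
ee_rot: [3.14, 0.002, 2.925]
force: [-0.2, -1.2, 0.5]
finger_gap: 0.571
grip_force: 0.0
```

>>> {"op": "apply_moves", "data": {
  "increments": [
    [-0.02,-0.06,0,0,0,0,0.06],
    [-0.01,-0.06,0,0,0,0,0.06],
    [0,-0.06,0,0,0,0,0.06],
    [0,0,0,0,0,0,0.06]
  ]
}}

```text
clock: 4.97
ee_pos: [0.5407, -0.0377, 0.2521]
ee_rot: [-3.141, 0.002, 2.915]
force: [-0.3, 0.2, 0.2]
finger_gap: 0.684
grip_force: 0.0
```

```bash
python3 - <<'E'
from station import env
from h import *
s=env.get_state();print(s['ee_pos'],s['ee_rot'],s['force'])
p,d=env.read_camera('top');c=env.get_calibration('top');np.savez('top2.npz',p=p,d=d,**c)
W=cloud(d,c['camera_matrix'],c['camera_from_world'])
H=cv2.cvtColor(p,cv2.COLOR_RGB2HSV).astype(int);q=((H[...,0]<5)|(H[...,0]>174))&(H[...,1]>180)&(W[...,2]>.13)&(W[...,1]<.35)&(W[...,0]>.45)&(W[...,2]<.16)
print(q.sum(),rect(W[q]))
w,dw=env.read_camera('wrist');np.savez('wrist.npz',p=w,d=dw,T=wristT(env,s),K=env.get_calibration('wrist')['camera_matrix'])
cv2.imwrite('pics/a.png',np.hstack([cv2.resize(p[90:270,80:320],(400,300)),cv2.resize(w,(400,300))])[...,::-1])
E
```

```text
[ 0.54074812 -0.03774005  0.25209692] [-3.14062439e+00  1.91872005e-03  2.91450209e+00] [-0.34336173  0.19508305  0.20103297]
152 (array([601.8, 235. ]), array([15.8, 56.2]), 78.0)
```

View pics/a.png

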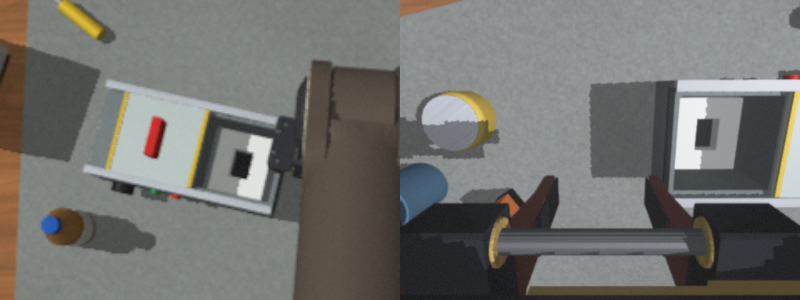

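The guard is clearly mostly open (handle moved about 117 mm); the hole is seen at about (242,163) in the left crop and (705,132) in the right one. Next I measure the hole and the guard's remaining travel.

```bash
python3 - <<'E'
from h import *
th=np.deg2rad(-12.6);bx=np.array([np.cos(th),np.sin(th)]);by=np.array([-bx[1],bx[0]]);c=np.array([.5927,.1843])
def edges(name,K,T,p,d):
    W=cloud(d,K,T);B=np.stack([(W[...,:2]-c)@bx,(W[...,:2]-c)@by],-1);z=W[...,2]
    ins=(abs(B[...,0])<.055)&(B[...,1]>-.138)&(B[...,1]<-.02)
    q=ins&(z>.031)&(z<.041);print(name,'socket',q.sum(),rect(W[q]),'z',np.median(z[q]), 'box frame x',np.percentile(B[q][:,0],[1,99]),'y',np.percentile(B[q][:,1],[1,99]))
    h=ins&(z<.0285)&(abs(B[...,0])<.03)&(abs(B[...,1]+.08)<.035)
    g=cv2.cvtColor(p,cv2.COLOR_RGB2GRAY)
    # dark hole mask, on socket-top plane
    m=((g<70)&ins&(abs(B[...,0])<.035)&(abs(B[...,1]+.08)<.035)).astype(np.uint8)
    n,L,st,ce=cv2.connectedComponentsWithStats(m);i=1+st[1:,4].argmax()
    uv=np.argwhere(L==i)[:,::-1].astype(float);P=proj_plane(uv,K,T,.036);Q=np.c_[(P[:,:2]-c)@bx,(P[:,:2]-c)@by]
    print(' dark',st[i],rect(P),np.percentile(Q,[2,98],axis=0).round(4).tolist())
    print(' holedepth',h.sum(),np.percentile(B[h],[3,97],axis=0).round(4).tolist())
    for nm,k in(('rail',(z>.1095)&(z<.117)&(abs(B[...,0])<.09)&(abs(B[...,1])<.17)),('stopbar',(z>.104)&(z<.1105)&(abs(B[...,0])<.05)&(B[...,1]<-.11))):
        if k.sum()>20:print(nm,k.sum(),np.percentile(B[k],[1,99],axis=0).round(4).tolist())
for n in('top2','wrist'):
    f=np.load(n+'.npz');T=f['T'] if n=='wrist' else f['camera_from_world'];K=f['K'] if n=='wrist' else f['camera_matrix']
    edges(n,K,T,f['p'],f['d'])
E
```

```text
top2 socket 990 (array([576.1, 110.3]), array([ 90.2, 104.4]), 77.6) z 0.035985183397968745 box frame x [-0.05112839  0.05126974] y [-0.11988235 -0.03156831]
 dark [219 181  12  16 144] (array([574.2, 111.5]), array([26.8, 41.6]), 78.3) [[-0.0221, -0.0881], [0.0179, -0.0624]]
 holedepth 174 [[-0.0195, -0.0884], [0.023, -0.0599]]
rail 1303 [[-0.0749, -0.1447], [0.0744, 0.1478]]
stopbar 36 [[-0.0491, -0.1518], [-0.0071, -0.1449]]
wrist socket 6462 (array([577.4, 115.5]), array([101. , 109.3]), 77.3) z 0.03566934395281446 box frame x [-0.05352574  0.04910127] y [-0.12004692 -0.02026929]
 dark [379 153  20  34 581] (array([570.2, 104.6]), array([19.7, 37.6]), 77.1) [[-0.0224, -0.0921], [0.0142, -0.0735]]
 holedepth 983 [[-0.0208, -0.0858], [0.0211, -0.0622]]
rail 4256 [[-0.077, -0.1469], [0.0719, 0.0078]]
stopbar 806 [[-0.049, -0.1547], [0.0475, -0.1484]]
```

>>> {"op": "apply_moves", "data": {
  "increments": [
    [0.013,0.0585,0,0,0,0.0,0],
    [0.013,0.0585,0,0,0,0,0],
    [0.013,0.0585,0,0,0,0,0],
    [0.013,0.0585,0,0,0,0,0],
    [0,0,-0.055,0,0,0,0]
  ]
}}

```text
clock: 5.7
ee_pos: [0.5943, 0.2121, 0.1984]
ee_rot: [3.133, 0.005, 2.934]
force: [0.3, -0.5, -0.4]
finger_gap: 0.148
grip_force: 0.0
```

>>> {"op": "apply_moves", "data": {
  "increments": [
    [0,0,-0.06,0,0,0,0],
    [0,0,0,0,0,0,0],
    [0.0022,0.01,0,0,0,0,0],
    [0.0022,0.01,0,0,0,0,0],
    [0,0,0,0,0,0,0]
  ]
}}

```text
clock: 6.32
ee_pos: [0.5968, 0.2213, 0.1366]
ee_rot: [-3.139, -0.001, 2.923]
force: [-3.5, -5.2, 2.5]
finger_gap: 0.008
grip_force: 2.9
```

>>> {"op": "apply_moves", "data": {
  "increments": [
    [0.0011,0.005,0,0,0,0,0],
    [0.0011,0.005,0,0,0,0,0],
    [0,0,0,0,0,0,0]
  ]
}}

```text
clock: 6.7
ee_pos: [0.5969, 0.2216, 0.1365]
ee_rot: [-3.127, -0.006, 2.917]
force: [-16.3, -28.1, 17.3]
finger_gap: 0.004
grip_force: 16.4
```

>>> {"op": "apply_moves", "data": {
  "increments": [
    [-0.004,-0.02,0,0,0,0,0],
    [0,0,0.06,0,0,0,0.06],
    [0.02,-0.05,0.055,0,0,0,0.06],
    [0.01,-0.06,0,0,0,0,0.06],
    [0,-0.06,0,0,0,0,0.06]
  ]
}}

```text
clock: 7.32
ee_pos: [0.623, 0.0508, 0.2423]
ee_rot: [3.14, 0.003, 2.925]
force: [-0.3, -0.1, -0.3]
finger_gap: 0.422
grip_force: 0.0
```

>>> {"op": "apply_moves", "data": {
  "increments": [
    [0,-0.06,0,0,0,0,0.06],
    [0,-0.06,0,0,0,0,0.06],
    [0,0,0,0,0,0,0.06],
    [0,0,0,0,0,0,0.06]
  ]
}}

```text
clock: 7.82
ee_pos: [0.6223, -0.0676, 0.2412]
ee_rot: [3.14, 0.001, 2.923]
force: [-0.3, 0.3, -0.0]
finger_gap: 0.687
grip_force: 0.0
```

```bash
python3 - <<'E'
from station import env
from h import *
s=env.get_state();print(s['ee_pos'],s['ee_rot'])
p,d=env.read_camera('top');c=env.get_calibration('top');np.savez('top3.npz',p=p,d=d,**c)
th=np.deg2rad(-12.6);bx=np.array([np.cos(th),np.sin(th)]);by=np.array([-bx[1],bx[0]]);c0=np.array([.5927,.1843])
for n in('top','top3'):
    f=np.load(n+'.npz');K=f['camera_matrix'];T=f['camera_from_world'];p=f['p'];W=cloud(f['d'],K,T)
    H=cv2.cvtColor(p,cv2.COLOR_RGB2HSV).astype(int);h,s=H[...,0],H[...,1]
    B=np.stack([(W[...,:2]-c0)@bx,(W[...,:2]-c0)@by],-1)
    ins=(abs(B[...,0])<.06)&(abs(B[...,1])<.16)
    y=ins&(h>17)&(h<32)&(s>120);r=ins&((h<5)|(h>174))&(s>180)&(W[...,2]>.12)
    yy=B[y][:,1];print(n,'yellow',np.histogram(yy,bins=np.arange(-.16,.161,.01))[0])
    print(' red box y',B[r][:,1].mean(),B[r][:,0].mean(),np.nanmedian(W[y][:,2]))
    pr=ins&(abs(B[...,0])<.02);o=np.argsort(B[pr][:,1]);Z=W[pr][o];YY=B[pr][o][:,1]
    b=np.arange(-.156,.158,.006);print([(int(1000*a),int(1000*np.median(Z[(YY>=a)&(YY<a+.006),2]))) for a in b if ((YY>=a)&(YY<a+.006)).any()])
E
```

```text
[ 0.62233244 -0.06758766  0.24124292] [3.14004398e+00 7.56722871e-04 2.92319370e+00]
top yellow [ 0  0 57 50  0  0  0  0  0  0  0  0  0  0  0 29 57  0  0  0  0  0  0  0
  0  0  0  0  0  0  0  0]
 red box y -0.06626653556828602 -0.0025124811082368843 0.10982547844193236
[(-156, 2), (-150, 106), (-144, 100), (-137, 108), (-131, 107), (-125, 107), (-119, 107), (-113, 106), (-107, 107), (-101, 107), (-95, 107), (-89, 107), (-83, 106), (-77, 113), (-71, 144), (-65, 145), (-59, 143), (-53, 107), (-47, 106), (-41, 107), (-35, 106), (-29, 107), (-23, 106), (-17, 106), (-11, 107), (-5, 108), (0, 108), (6, 100), (12, 99), (18, 99), (24, 100), (30, 99), (36, 99), (42, 99), (48, 99), (54, 99), (60, 99), (66, 99), (72, 99), (78, 99), (84, 99), (90, 99), (96, 99), (102, 99), (108, 99), (114, 100), (120, 99), (126, 100), (132, 99), (138, 99), (144, 100), (150, 100)]
top3 yellow [  0   0   0   0   0   0   0   0   0   0   0   0   0   0 102   6   0   0
   0   0   0   0   0   0   0   0   0  74  11   0   0   0]
 red box y 0.049917135632521606 -0.003061937078943963 0.10997699881414813
[(-156, 2), (-150, 104), (-144, 99), (-137, 101), (-131, 5), (-125, 8), (-119, 36), (-113, 35), (-107, 36), (-101, 35), (-95, 36), (-89, 15), (-83, 13), (-77, 14), (-71, 14), (-65, 16), (-59, 35), (-53, 36), (-47, 35), (-41, 36), (-35, 35), (-29, 5), (-23, 11), (-17, 93), (-11, 107), (-5, 106), (0, 105), (6, 106), (12, 106), (18, 107), (24, 107), (30, 106), (36, 106), (42, 129), (48, 145), (54, 144), (66, 107), (72, 107), (78, 106), (84, 106), (90, 107), (96, 106), (102, 106), (108, 106), (114, 109), (120, 100), (126, 99), (132, 99), (138, 99), (144, 99), (150, 98)]
```

>>> {"op": "apply_moves", "data": {
  "increments": [
    [-0.012,0.045,0,0,0,0,0.085],
    [-0.012,0.045,0,0,0,0,0.085],
    [-0.012,0.045,0,0,0,0,0.085],
    [-0.011,0.043,-0.02,0,0,0,0.085],
    [0,0,-0.02,0,0,0,0.085]
  ]
}}

```text
clock: 8.5
ee_pos: [0.5734, 0.1167, 0.2006]
ee_rot: [3.138, -0.001, 2.933]
force: [0.4, 0.2, -1.1]
finger_gap: 0.968
grip_force: 0.0
```

>>> {"op": "apply_moves", "data": {
  "increments": [
    [0,0,0,0,0,0,0.085],
    [0,0,0,0,0,0,0.085],
    [0,0,0,0,0,0,0.085]
  ]
}}

```text
clock: 8.88
ee_pos: [0.5754, 0.1087, 0.2018]
ee_rot: [3.141, 0.001, 2.922]
force: [0.3, 0.5, -0.4]
finger_gap: 0.963
grip_force: 0.0
```

```bash
python3 - <<'E'
from station import env
from h import *
s=env.get_state();print(s['ee_pos'],s['ee_rot'])
w,d=env.read_camera('wrist');np.savez('wrist2.npz',p=w,d=d,T=wristT(env,s),K=env.get_calibration('wrist')['camera_matrix'])
cv2.imwrite('pics/b.png',w[...,::-1])
E
```

```text
[0.57543316 0.10872806 0.20182349] [3.14085582e+00 1.36682324e-03 2.92163388e+00]
```

View pics/b.png

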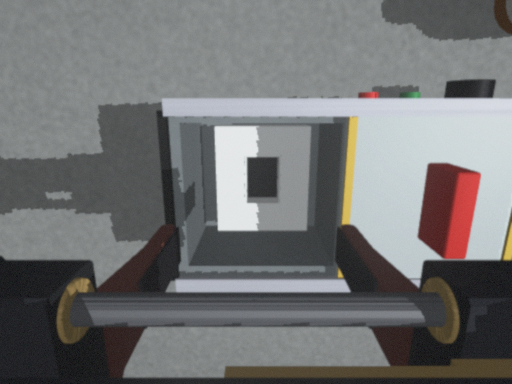

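The wrist view shows the hole at columns about 246–279, rows 156–202, the white socket at 215–311 by 125–232. I now locate its edges precisely.

```bash
python3 - <<'E'
from h import *
f=np.load('wrist2.npz');K,T,p=f['K'],f['T'],f['p'];g=cv2.cvtColor(p,cv2.COLOR_RGB2GRAY).astype(int)
print('row180',list(enumerate(g[180,238:290],238)));print('col262',list(enumerate(g[148:212,262],148)))
print('row215',g[215,205:222],g[215,300:320]); print('col225',g[118:132,225],g[224:242,225]);print('col300',g[118:132,300],g[224:242,300])
E
```

```text
row180 [(238, np.int64(231)), (239, np.int64(231)), (240, np.int64(229)), (241, np.int64(230)), (242, np.int64(230)), (243, np.int64(230)), (244, np.int64(231)), (245, np.int64(230)), (246, np.int64(208)), (247, np.int64(133)), (248, np.int64(71)), (249, np.int64(52)), (250, np.int64(56)), (251, np.int64(52)), (252, np.int64(54)), (253, np.int64(52)), (254, np.int64(57)), (255, np.int64(56)), (256, np.int64(55)), (257, np.int64(56)), (258, np.int64(56)), (259, np.int64(54)), (260, np.int64(52)), (261, np.int64(53)), (262, np.int64(52)), (263, np.int64(48)), (264, np.int64(52)), (265, np.int64(48)), (266, np.int64(53)), (267, np.int64(54)), (268, np.int64(52)), (269, np.int64(48)), (270, np.int64(50)), (271, np.int64(50)), (272, np.int64(49)), (273, np.int64(51)), (274, np.int64(47)), (275, np.int64(50)), (276, np.int64(70)), (277, np.int64(101)), (278, np.int64(115)), (279, np.int64(134)), (280, np.int64(144)), (281, np.int64(147)), (282, np.int64(146)), (283, np.int64(149)), (284, np.int64(146)), (285, np.int64(149)), (286, np.int64(149)), (287, np.int64(147)), (288, np.int64(147)),
[... 1135 characters left out ...]
200, np.int64(111)), (201, np.int64(115)), (202, np.int64(121)), (203, np.int64(138)), (204, np.int64(146)), (205, np.int64(146)), (206, np.int64(147)), (207, np.int64(148)), (208, np.int64(147)), (209, np.int64(146)), (210, np.int64(146)), (211, np.int64(148))]
row215 [ 71  80  80  82  81  84  84  84  83  84  82 108 167 218 229 228 228] [146 144 144 145 145 145 138 111  90  85  84  80  83  83  75  68  63  60
  62  62]
col225 [132 134 132 134 135 132 128 145 197 224 229 230 230 231] [229 229 229 229 229 222 176 114  78  71  69  71  69  69  70  70  69  67]
col300 [130 132 128 130 126 103  99 115 133 146 150 150 148 148] [145 146 146 143 143 138 115  85  66  65  66  66  65  65  66  63  64  64]
```

```bash
python3 - <<'E'
from h import *
f=np.load('wrist2.npz');K,T=f['K'],f['T']
P=proj_plane(np.array([[246.7,180],[278.8,180],[262.5,156.7],[262.5,202.4],[216.8,215],[306.8,215],[225,126],[225,230.5]]),K,T,.036)[:,:2]*1000
print(P.round(1))
u=lambda a,b:(np.round((P[a]+P[b])/2,1),np.linalg.norm(P[b]-P[a]).round(1),np.degrees(np.arctan2(*(P[b]-P[a])[::-1])).round(1))
for a in(0,2,4,6):print(u(a,a+1))
d=(P[1]-P[0])/np.linalg.norm(P[1]-P[0])
by=np.array([.218,.976]);bx=np.array([.976,-.218])
print('hole',bx*((P[2]+P[3])/2@bx)+by*((P[0]+P[1])/2@by),'socket',bx*((P[6]+P[7])/2@bx)+by*((P[4]+P[5])/2@by))
# rail edges angle, from white socket's edge: 
E
```

```text
[[569.7  97.6]
 [576.6 128.1]
 [550.8 117.5]
 [595.3 107.7]
 [598.2  60.1]
 [617.9 148.2]
 [515.2  89.6]
 [616.1  64.1]]
(array([573.2, 112.8]), np.float64(31.2), np.float64(77.4))
(array([573.1, 112.6]), np.float64(45.6), np.float64(-12.4))
(array([608.1, 104.2]), np.float64(90.3), np.float64(77.4))
(array([565.7,  76.9]), np.float64(104.1), np.float64(-14.2))
hole [573.20317722 112.86111233] socket [573.54266166 111.93101468]
```

>>> {"op": "apply_moves", "data": {
  "increments": [
    [0.009,-0.053,0,0,0,1,0.085],
    [0.009,-0.053,0,0,0,1,0.085],
    [0.009,-0.053,0,0,0,1,0.085],
    [0.009,-0.053,0,0,0,1,0.085],
    [0.009,-0.053,0,0,0,1,0.085]
  ]
}}

```text
clock: 9.55
ee_pos: [0.6202, -0.1582, 0.2016]
ee_rot: [-3.141, 0.001, -2.834]
force: [0.6, 0.5, -0.4]
finger_gap: 0.97
grip_force: 0.0
```

>>> {"op": "apply_moves", "data": {
  "increments": [
    [0.008,-0.053,0,0,0,1,0.085],
    [0,0,0,0,0,0,0.085],
    [0,0,0,0,0,0,0.085],
    [0,0,0,0,0,0,0.085]
  ]
}}

```text
clock: 10.05
ee_pos: [0.6281, -0.2072, 0.201]
ee_rot: [3.141, 0.001, -2.731]
force: [0.5, 0.5, -0.2]
finger_gap: 0.962
grip_force: 0.0
```

```bash
python3 - <<'E'
from station import env
from h import *
s=env.get_state();print(s['ee_pos'],s['ee_rot'])
w,d=env.read_camera('wrist');K=env.get_calibration('wrist')['camera_matrix'];T=wristT(env,s);np.savez('wrist3.npz',p=w,d=d,T=T,K=K)
W=cloud(d,K,T);H=cv2.cvtColor(w,cv2.COLOR_RGB2HSV).astype(int)
m=(H[...,0]>5)&(H[...,0]<16)&(H[...,1]>150);q=m&(W[...,2]>.074)
print(q.sum(),rect(W[q]),np.median(W[q][:,2]))
print(rect(proj_plane(np.argwhere(q)[:,::-1].astype(float),K,T,.08)))
cv2.imwrite('pics/c.png',w[...,::-1])
E
```

```text
[ 0.62810788 -0.20724163  0.20104571] [ 3.14085646e+00  6.25883990e-04 -2.73097736e+00]
919 (array([ 626.6, -209.5]), array([42.8, 28.3]), 21.3) 0.07963387564802926
(array([ 626.2, -209.6]), array([42.8, 28.2]), 21.3)
```

View pics/c.png

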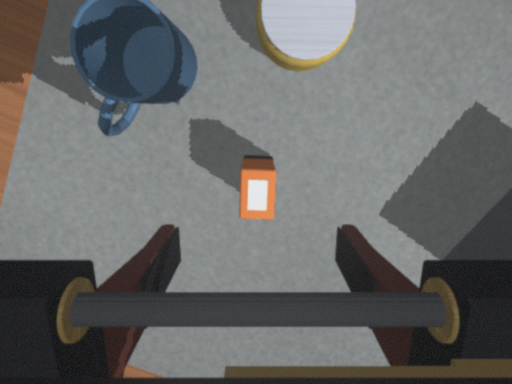

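The relay's top is centred at (258,190), upright, clear of the mug at (135,55) and the tin at (305,30); fingers straddle it.

>>> {"op": "apply_moves", "data": {
  "increments": [
    [-0.001,-0.002,-0.045,0,0,0,0.06],
    [0,0,-0.045,0,0,0,0.055],
    [0,0,-0.042,0,0,0,0.055],
    [0,0,0,0,0,0,0.055],
    [0,0,0,0,0,0,0.0]
  ]
}}

```text
clock: 10.72
ee_pos: [0.6279, -0.2107, 0.0705]
ee_rot: [-3.141, 0.001, -2.732]
force: [0.3, 0.4, -0.9]
finger_gap: 0.553
grip_force: 0.0
```

>>> {"op": "apply_moves", "data": {
  "increments": [
    [0,0,0,0,0,0,0.0],
    [0,0,0,0,0,0,0.0],
    [0,0,0,0,0,0,0.0],
    [0,0,0,0,0,0,0.0]
  ]
}}

```text
clock: 11.22
ee_pos: [0.6277, -0.2111, 0.0707]
ee_rot: [-3.14, 0.002, -2.732]
force: [-2.0, 1.4, 7.2]
finger_gap: 0.34
grip_force: 30.0
```

>>> {"op": "apply_moves", "data": {
  "increments": [
    [0,0,0.05,0,0,0,0],
    [0,0,0.055,0,0,0,0],
    [-0.005,0.03,0.045,0,0,-1,0],
    [-0.008,0.053,0,0,0,-1,0],
    [-0.008,0.053,0,0,0,-1,0]
  ]
}}

```text
clock: 11.85
ee_pos: [0.6056, -0.0741, 0.22]
ee_rot: [3.141, 0.002, -3.051]
force: [0.4, -0.0, -1.8]
finger_gap: 0.34
grip_force: 30.0
```

>>> {"op": "apply_moves", "data": {
  "increments": [
    [-0.008,0.053,0,0,0,-1,0],
    [-0.008,0.053,0,0,0,-1,0],
    [-0.008,0.053,0,0,0,-1,0],
    [-0.008,0.028,0,0,0,0,0],
    [0,0,0,0,0,0,0]
  ]
}}

```text
clock: 12.48
ee_pos: [0.5729, 0.1151, 0.219]
ee_rot: [3.14, -0.0, 2.927]
force: [-0.8, -0.7, -1.4]
finger_gap: 0.339
grip_force: 30.0
```

>>> {"op": "apply_moves", "data": {
  "increments": [
    [0,0,0,0,0,0,0],
    [0,0,0,0,0,0,0],
    [0,0,0,0,0,0,0]
  ]
}}

```text
clock: 12.85
ee_pos: [0.5741, 0.1106, 0.2189]
ee_rot: [-3.141, 0.0, 2.92]
force: [-0.3, -0.3, -1.6]
finger_gap: 0.341
grip_force: 30.0
```

```bash
python3 - <<'E'
from station import env
from h import *
s=env.get_state();print(s['ee_pos'],s['ee_rot'],s['force'],s['moment'],s['finger_gap'])
w,d=env.read_camera('wrist');K=env.get_calibration('wrist')['camera_matrix'];T=wristT(env,s);np.savez('wrist4.npz',p=w,d=d,T=T,K=K)
W=cloud(d,K,T);H=cv2.cvtColor(w,cv2.COLOR_RGB2HSV).astype(int)
m=(H[...,0]>5)&(H[...,0]<16)&(H[...,1]>150)&(np.arange(384)[:,None]>150)
X=W[m];print(m.sum(),rect(X),np.nanpercentile(X[:,2],[1,50,99]))
cv2.imwrite('pics/d.png',w[...,::-1])
E
```

```text
[0.57406478 0.1106416  0.21889574] [-3.14133685e+00  1.52421837e-04  2.92037143e+00] [-0.28191583 -0.31797529 -1.557769  ] [-0.01690261  0.02322923  0.0057276 ] 0.3413615379800478
2616 (array([567.7, 110.3]), array([28.8, 31.7]), 76.9) [0.20144483 0.22786958 0.2292459 ]
```

View pics/d.png

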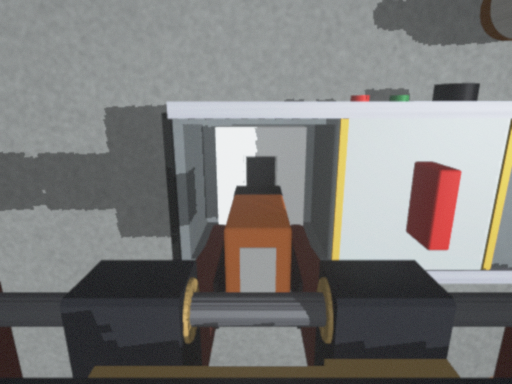

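The relay hangs upright in the fingers (foot at about (259,190)) with part of the hole visible just beyond it at columns 247–276. Compare their lateral centres in this same picture.

```bash
python3 - <<'E'
from h import *
f=np.load('wrist4.npz');K,T,p=f['K'],f['T'],f['p'];g=cv2.cvtColor(p,cv2.COLOR_RGB2GRAY).astype(int)
H=cv2.cvtColor(p,cv2.COLOR_RGB2HSV).astype(int);o=(H[...,0]>3)&(H[...,0]<16)&(H[...,1]>150)
for r in(165,172,178):print(r,list(g[r,240:284]))
for r in(186,188,190,192):print(r,list(g[r,226:294]))
for r in(200,210,220,226,235,250):
    c=np.flatnonzero(o[r,228:292])+228;print(r,c.min(),c.max())
print('col261',list(enumerate(g[148:200,261],148)))
E
```

```text
165 [np.int64(239), np.int64(239), np.int64(239), np.int64(240), np.int64(239), np.int64(220), np.int64(147), np.int64(83), np.int64(64), np.int64(66), np.int64(64), np.int64(62), np.int64(60), np.int64(59), np.int64(60), np.int64(61), np.int64(62), np.int64(61), np.int64(62), np.int64(54), np.int64(61), np.int64(58), np.int64(57), np.int64(59), np.int64(57), np.int64(61), np.int64(53), np.int64(55), np.int64(57), np.int64(57), np.int64(54), np.int64(56), np.int64(53), np.int64(59), np.int64(76), np.int64(111), np.int64(131), np.int64(150), np.int64(161), np.int64(161), np.int64(161), np.int64(161), np.int64(161), np.int64(163)]
172 [np.int64(240), np.int64(239), np.int64(238), np.int64(236), np.int64(237), np.int64(221), np.int64(149), np.int64(83), np.int64(61), np.int64(62), np.int64(59), np.int64(63), np.int64(59), np.int64(56), np.int64(60), np.int64(60), np.int64(57), np.int64(60), np.int64(58), np.int64(62), np.int64(58), np.int64(55), np.int64(58), np.int64(53), np.int64(56), np.int64(57), np.int64(58), np.int64(59), np.int64(54), np.int64(57), np.int64(52), np.int64(57), np.
[... 4262 characters left out ...]
55), np.int64(52), np.int64(53), np.int64(50), np.int64(49), np.int64(52), np.int64(44), np.int64(49), np.int64(53), np.int64(49), np.int64(50), np.int64(47), np.int64(46), np.int64(43), np.int64(47), np.int64(46), np.int64(43), np.int64(48), np.int64(47), np.int64(45), np.int64(54), np.int64(92), np.int64(138), np.int64(157), np.int64(159), np.int64(160), np.int64(160), np.int64(159), np.int64(161), np.int64(157), np.int64(159), np.int64(158), np.int64(160), np.int64(157)]Traceback (most recent call last):
  File "<stdin>", line 7, in <module>
    return umr_minimum(a, axis, None, out, keepdims, initial, where)
ValueError: zero-size array to reduction operation minimum which has no identity
```

```bash
python3 - <<'E'
from h import *
from station import env
f=np.load('wrist4.npz');g=cv2.cvtColor(f['p'],cv2.COLOR_RGB2GRAY).astype(int);K=f['K']
print('col261',g[150:164,261].tolist());print('col240',g[180:192,240].tolist(),'col280',g[180:194,279].tolist())
M=env.get_calibration('wrist')['mount']
def tool(uv,h): # h: tool z of plane
    r=M[:3,:3]@np.r_[(np.array(uv)-K[[0,1],[2,2]])/K[0,0],1];return (M[:3,3]+r*(h-M[2,3])/r[2])[:2]*1000
for r in(155,156,157):print('hole far inner',r,tool([261.2,r],.2189-.036))
print('relay far',tool([258,185.8],.0707),'relay sides',tool([235.3,189],.0707),tool([280.6,189],.0707))
print('hole sides',tool([245.7,172],.1829),tool([277.3,172],.1829))
E
```

```text
col261 [164, 163, 162, 161, 160, 148, 114, 78, 62, 59, 63, 56, 64, 61]
col240 [239, 239, 239, 239, 233, 184, 110, 66, 55, 53, 49, 55] col280 [159, 160, 162, 158, 152, 131, 94, 67, 51, 48, 45, 45, 45, 51]
hole far inner 155 [25.27470603  2.00630631]
hole far inner 156 [24.26421883  2.00863924]
hole far inner 157 [23.25206517  2.01097603]
relay far [20.76615644 -1.21641117] relay sides [ 18.5468827  -16.55390162] [18.53646686 14.04937952]
hole sides [  7.87341109 -13.78011879] [ 7.8602343  18.48373853]
```

>>> {"op": "apply_moves", "data": {
  "increments": [
    [-0.001,0.004,0,0,0,0,0],
    [0,0,-0.035,0,0,0,0],
    [0,0,-0.035,0,0,0,0],
    [0,0,-0.025,0,0,0,0],
    [0,0,0,0,0,0,0]
  ]
}}

```text
clock: 13.52
ee_pos: [0.5715, 0.1159, 0.1221]
ee_rot: [-3.14, -0.003, 2.923]
force: [-0.1, -0.3, -1.5]
finger_gap: 0.341
grip_force: 30.0
```

>>> {"op": "apply_moves", "data": {
  "increments": [
    [0,0,-0.005,0,0,0,0],
    [0,0,-0.005,0,0,0,0],
    [0,0,-0.005,0,0,0,0],
    [0,0,-0.003,0,0,0,0],
    [0,0,0,0,0,0,0]
  ]
}}

```text
clock: 14.15
ee_pos: [0.5729, 0.116, 0.1065]
ee_rot: [3.141, 0.0, 2.922]
force: [-2.5, -0.3, 3.6]
finger_gap: 0.336
grip_force: 30.0
```

>>> {"op": "apply_moves", "data": {
  "increments": [
    [0,0,-0.003,0,0,0,0],
    [0,0,-0.003,0,0,0,0],
    [0,0,0,0,0,0,0]
  ]
}}

```text
clock: 14.52
ee_pos: [0.5757, 0.1153, 0.1047]
ee_rot: [3.139, 0.006, 2.921]
force: [-7.1, -4.0, 34.8]
finger_gap: 0.34
grip_force: 30.0
```

>>> {"op": "apply_moves", "data": {
  "increments": [
    [0,0,0.006,0,0,0,0],
    [-0.0005,-0.0015,0,0,0,0,0],
    [0,0,0,0,0,0,0],
    [0,0,-0.003,0,0,0,0],
    [0,0,-0.001,0,0,0,0]
  ]
}}

```text
clock: 15.15
ee_pos: [0.574, 0.1139, 0.1034]
ee_rot: [3.141, 0.003, 2.922]
force: [-0.1, -2.9, 17.4]
finger_gap: 0.339
grip_force: 30.0
```

>>> {"op": "apply_moves", "data": {
  "increments": [
    [0,0,-0.002,0,0,0,0],
    [0,0,0,0,0,0,0]
  ]
}}

```text
clock: 15.4
ee_pos: [0.5755, 0.1136, 0.1023]
ee_rot: [3.14, 0.006, 2.921]
force: [1.7, -2.5, 16.3]
finger_gap: 0.343
grip_force: 30.0
```

>>> {"op": "apply_moves", "data": {
  "increments": [
    [-0.0003,-0.0007,-0.002,0,0,0,0],
    [0,0,-0.003,0,0,0,0],
    [0,0,0,0,0,0,0]
  ]
}}

```text
clock: 15.78
ee_pos: [0.5781, 0.1128, 0.099]
ee_rot: [3.138, 0.012, 2.921]
force: [5.7, -3.9, 21.9]
finger_gap: 0.343
grip_force: 30.0
```

```bash
python3 - <<'E'
from station import env
from h import *
s=env.get_state();print(s['ee_pos'],s['ee_rot'],s['moment'])
w,d=env.read_camera('wrist');K=env.get_calibration('wrist')['camera_matrix'];T=wristT(env,s);np.savez('wrist5.npz',p=w,d=d,T=T,K=K)
def tilt(n):
    f=np.load(n);M=env.get_calibration('wrist')['mount'];W=cloud(f['d'],f['K'],np.linalg.inv(M)) # tool frame
    H=cv2.cvtColor(f['p'],cv2.COLOR_RGB2HSV).astype(int);m=(H[...,0]>3)&(H[...,0]<16)&(H[...,1]>150)&(np.arange(384)[:,None]>150)&(abs(np.arange(512)-260)<22)
    X=W[m]*1000;X=X[~np.isnan(X[:,0])]
    t=X[abs(X[:,2]+10)<6]; b=X[(X[:,0]>16)&(X[:,2]>-5)]
    if len(t):print(n,'top',len(t),np.c_[t[:,0],np.ones(len(t))].shape,np.polyfit(t[:,0],t[:,2],1),t[:,0].min(),t[:,0].max())
    if len(b):print(' front',len(b),np.polyfit(b[:,2],b[:,0],1),b[:,2].min(),b[:,2].max())
tilt('wrist4.npz');tilt('wrist5.npz')
cv2.imwrite('pics/e.png',w[...,::-1])
E
```

```text
[0.57810844 0.11283245 0.09899758] [3.13782517 0.0120739  2.92082743] [-0.98386401 -1.1360997   0.07532545]
wrist4.npz top 1060 (1060, 2) [ 0.02484704 -9.26502825] -9.814552675679627 21.997613894290023
 front 122 [2.43963586e-03 2.14335810e+01] -4.981542728505262 43.16110621235053
wrist5.npz top 1295 (1295, 2) [  0.18053534 -15.66869908] -8.618798591471577 22.38899703951753
 front 506 [ 0.15479923 22.15765094] -4.96823746790645 36.84055765678077
```

View pics/e.png

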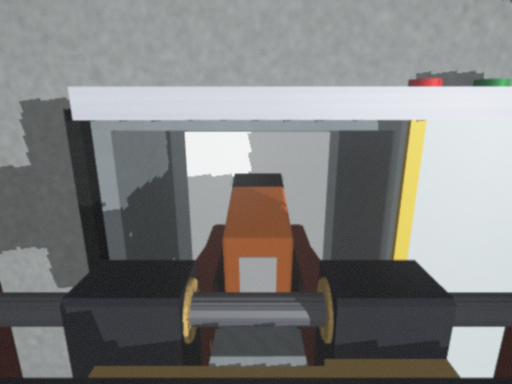

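The relay has tipped about 9° in the grip (its −x side in the hole, the other on the rim). I'll lift, level it by tilting the tool, and re-measure.

>>> {"op": "apply_moves", "data": {
  "increments": [
    [0,0,0.02,0,0,0,0],
    [0,0,0.035,0,0,0,0],
    [0,0,0.035,-0.16,-0.72,0,0],
    [0,0,0.03,-0.16,-0.72,0,0],
    [0,0,0,0,0,0,0]
  ]
}}

```text
clock: 16.45
ee_pos: [0.5721, 0.1146, 0.2165]
ee_rot: [3.139, 0.157, 2.923]
force: [-0.6, -1.0, -2.0]
finger_gap: 0.339
grip_force: 30.0
```

>>> {"op": "apply_moves", "data": {
  "increments": [
    [0,0,0,0,0,0,0],
    [0,0,0,0,0,0,0],
    [0,0,0,0,0,0,0]
  ]
}}

```text
clock: 16.82
ee_pos: [0.5718, 0.1133, 0.2136]
ee_rot: [-3.14, 0.153, 2.922]
force: [-0.1, -0.2, -1.9]
finger_gap: 0.338
grip_force: 30.0
```

```bash
python3 - <<'E'
from station import env
from h import *
s=env.get_state();print(s['ee_pos'],s['ee_rot'])
w,d=env.read_camera('wrist');c=env.get_calibration('wrist');K=c['camera_matrix'];M=c['mount'];T=wristT(env,s);np.savez('wrist6.npz',p=w,d=d,T=T,K=K)
# level frame: origin TCP, axes box (bx',by') with x' along tool x horizontally, z up
W=cloud(d,K,T)-s['ee_pos'];tx=np.array([-.976,.218]);ty=np.array([.218,.976])
B=np.stack([W[...,:2]@tx,W[...,:2]@ty,W[...,2]],-1)*1000
H=cv2.cvtColor(w,cv2.COLOR_RGB2HSV).astype(int);m=(H[...,0]>3)&(H[...,0]<16)&(H[...,1]>150)&(np.arange(384)[:,None]>150)&(abs(np.arange(512)-260)<22)
X=B[m];X=X[~np.isnan(X[:,0])];t=X[X[:,2]>8];b=X[X[:,2]<5]
print('top',len(t),np.polyfit(t[:,0],t[:,2],1),'front',len(b),np.polyfit(b[:,2],b[:,0],1),b[:,2].min())
g=cv2.cvtColor(w,cv2.COLOR_RGB2GRAY);cv2.imwrite('pics/f.png',w[...,::-1])
E
```

```text
[0.57184494 0.11330932 0.21363665] [-3.14038786  0.15259337  2.92187511]
top 1161 [-0.08593966 13.8702269 ] front 855 [2.68404511e-03 2.20214247e+01] -41.115406186845114
```

View pics/f.png

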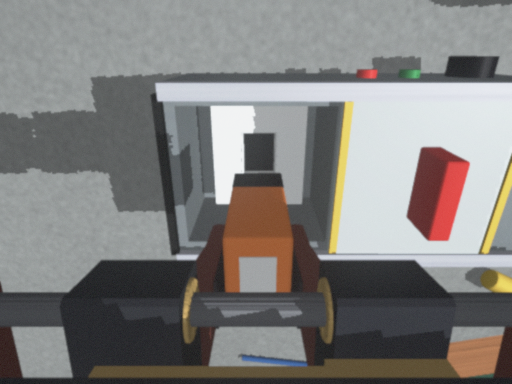

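The relay now hangs level; the whole hole shows at columns 243–275, rows 132–172, just beyond the foot (233–284, row 174).

```bash
python3 - <<'E'
from h import *
from station import env
f=np.load('wrist6.npz');g=cv2.cvtColor(f['p'],cv2.COLOR_RGB2GRAY).astype(int);K,T=f['K'],f['T']
print('row150',g[150,238:252].tolist(),g[150,268:282].tolist())
print('col259',g[126:140,259].tolist(),g[160:178,259].tolist());print('col238',g[168:182,238].tolist(),'col280',g[166:182,280].tolist())
for r in(176,180):print(r,g[r,228:242].tolist(),g[r,276:290].tolist())
E
```

```text
row150 [242, 242, 239, 224, 236, 218, 141, 82, 66, 64, 65, 68, 66, 64] [58, 58, 58, 59, 62, 83, 116, 141, 158, 165, 164, 166, 164, 167]
col259 [167, 169, 167, 166, 168, 167, 148, 104, 70, 68, 61, 62, 64, 62] [63, 57, 61, 60, 56, 58, 57, 58, 57, 61, 85, 119, 113, 81, 62, 55, 53, 53]
col238 [242, 242, 242, 242, 236, 171, 88, 63, 62, 59, 59, 58, 57, 58] col280 [167, 166, 165, 165, 165, 165, 151, 115, 78, 66, 61, 55, 51, 49, 48, 44]
176 [242, 242, 242, 242, 241, 232, 162, 84, 62, 61, 62, 61, 61, 63] [46, 48, 47, 50, 61, 101, 145, 165, 163, 165, 165, 163, 163, 163]
180 [242, 242, 242, 242, 236, 175, 95, 65, 60, 63, 57, 60, 58, 60] [47, 47, 44, 48, 48, 65, 111, 152, 162, 163, 163, 165, 163, 165]
```

```bash
python3 - <<'E'
from h import *
f=np.load('wrist6.npz');K,T=f['K'],f['T'];z0=.2136
tx=np.array([-.976,.218]);ty=np.array([.218,.976])
def q(u,v,z):
    P=proj_plane(np.array([[u,v]]),K,T,z)[0,:2]*1000-np.array([571.8,113.3]);return (P@tx).round(2),(P@ty).round(2)
print('hole far outer',q(259.4,132.2,.036),'inner',q(259.4,133.5,.035),'sides',q(243.4,150,.036),q(275.3,150,.036))
zb=z0-.0635
print('relay far',q(257.7,173.3,zb),'sides',q(234.1,176,zb),q(281.3,176,zb))
E
```

```text
hole far outer (np.float64(21.93), np.float64(-0.08)) inner (np.float64(20.44), np.float64(-0.08)) sides (np.float64(4.38), np.float64(-15.7)) (np.float64(4.38), np.float64(15.49))
relay far (np.float64(22.23), np.float64(-1.46)) sides (np.float64(20.41), np.float64(-16.42)) (np.float64(20.41), np.float64(13.48))
```

>>> {"op": "apply_moves", "data": {
  "increments": [
    [0.002,0.001,0,0,0,0,0],
    [0,0,-0.035,0,0,0,0],
    [0,0,-0.035,0,0,0,0],
    [0,0,-0.033,0,0,0,0],
    [0,0,0,0,0,0,0]
  ]
}}

```text
clock: 17.5
ee_pos: [0.5725, 0.1143, 0.1095]
ee_rot: [-3.139, 0.15, 2.923]
force: [-0.2, -0.7, -1.5]
finger_gap: 0.338
grip_force: 30.0
```

>>> {"op": "apply_moves", "data": {
  "increments": [
    [0,0,0,0,0,0,0],
    [0,0,0,0,0,0,0]
  ]
}}

```text
clock: 17.75
ee_pos: [0.575, 0.115, 0.1135]
ee_rot: [3.14, 0.157, 2.922]
force: [1.2, 0.3, -2.0]
finger_gap: 0.339
grip_force: 30.0
```

>>> {"op": "apply_moves", "data": {
  "increments": [
    [0,0,-0.005,0,0,0,0],
    [0,0,-0.005,0,0,0,0],
    [0,0,0,0,0,0,0]
  ]
}}

```text
clock: 18.12
ee_pos: [0.5739, 0.1146, 0.1017]
ee_rot: [-3.142, 0.154, 2.922]
force: [-0.0, 0.5, -1.6]
finger_gap: 0.338
grip_force: 30.0
```

>>> {"op": "apply_moves", "data": {
  "increments": [
    [0,0,-0.002,0,0,0,0],
    [0,0,0,0,0,0,0]
  ]
}}

```text
clock: 18.38
ee_pos: [0.5738, 0.1146, 0.0995]
ee_rot: [-3.141, 0.154, 2.922]
force: [-1.2, -0.4, -1.0]
finger_gap: 0.338
grip_force: 30.0
```

>>> {"op": "apply_moves", "data": {
  "increments": [
    [0,0,-0.001,0,0,0,0],
    [0,0,0,0,0,0,0]
  ]
}}

```text
clock: 18.62
ee_pos: [0.5739, 0.1146, 0.0987]
ee_rot: [-3.141, 0.154, 2.922]
force: [0.1, -1.8, -2.3]
finger_gap: 0.337
grip_force: 30.0
```

>>> {"op": "apply_moves", "data": {
  "increments": [
    [0,0,-0.002,0,0,0,0],
    [0,0,0,0,0,0,0]
  ]
}}

```text
clock: 18.88
ee_pos: [0.574, 0.1146, 0.0967]
ee_rot: [-3.142, 0.154, 2.922]
force: [1.2, -1.9, -2.0]
finger_gap: 0.338
grip_force: 30.0
```

>>> {"op": "apply_moves", "data": {
  "increments": [
    [0,0,-0.002,0,0,0,0],
    [0,0,0,0,0,0,0]
  ]
}}

```text
clock: 19.12
ee_pos: [0.5739, 0.1146, 0.0947]
ee_rot: [-3.141, 0.154, 2.922]
force: [-0.2, -1.8, -2.2]
finger_gap: 0.34
grip_force: 30.0
```

>>> {"op": "apply_moves", "data": {
  "increments": [
    [0,0,-0.003,0,0,0,0],
    [0,0,-0.002,0,0,0,0],
    [0,0,0,0,0,0,0]
  ]
}}

```text
clock: 19.5
ee_pos: [0.5739, 0.1146, 0.0895]
ee_rot: [-3.141, 0.154, 2.922]
force: [0.3, -3.4, -2.5]
finger_gap: 0.339
grip_force: 30.0
```

>>> {"op": "apply_moves", "data": {
  "increments": [
    [0,0,-0.003,0,0,0,0],
    [0,0,-0.002,0,0,0,0],
    [0,0,0,0,0,0,0]
  ]
}}

```text
clock: 19.88
ee_pos: [0.5739, 0.1146, 0.0846]
ee_rot: [-3.141, 0.154, 2.922]
force: [-0.4, -4.0, -3.9]
finger_gap: 0.34
grip_force: 30.0
```

>>> {"op": "apply_moves", "data": {
  "increments": [
    [0,0,-0.003,0,0,0,0],
    [0,0,-0.001,0,0,0,0],
    [0,0,0,0,0,0,0]
  ]
}}

```text
clock: 20.25
ee_pos: [0.574, 0.1146, 0.0807]
ee_rot: [-3.141, 0.154, 2.922]
force: [-0.0, -3.2, -3.1]
finger_gap: 0.339
grip_force: 30.0
```

Sliding in freely. On to the floor.

>>> {"op": "apply_moves", "data": {
  "increments": [
    [0,0,-0.002,0,0,0,0],
    [0,0,-0.001,0,0,0,0],
    [0,0,0,0,0,0,0]
  ]
}}

```text
clock: 20.62
ee_pos: [0.5743, 0.1145, 0.0805]
ee_rot: [3.14, 0.156, 2.922]
force: [-11.9, -5.6, 28.0]
finger_gap: 0.344
grip_force: 30.0
```

>>> {"op": "apply_moves", "data": {
  "increments": [
    [0,0,-0.002,0,0,0,0],
    [0,0,0,0,0,0,0]
  ]
}}

```text
clock: 20.88
ee_pos: [0.5755, 0.1143, 0.0797]
ee_rot: [3.139, 0.158, 2.921]
force: [-14.2, -7.5, 36.2]
finger_gap: 0.341
grip_force: 30.0
```

>>> {"op": "apply_moves", "data": {
  "increments": [
    [0,0,0.004,0,0,0,0],
    [0,0,0,0,0,0,0.05],
    [0,0,0,0,0,0,0.05],
    [0,0,0.03,0,0,0,0.05],
    [0,0,0.05,0,0,0,0.05]
  ]
}}

```text
clock: 21.5
ee_pos: [0.5729, 0.1152, 0.1588]
ee_rot: [-3.14, 0.151, 2.924]
force: [0.3, 0.1, 1.2]
finger_gap: 0.568
grip_force: 0.0
```

>>> {"op": "apply_moves", "data": {
  "increments": [
    [0,0,0.04,0.16,0.72,0,0.05],
    [0,0,0,0.16,0.72,0,0.05],
    [0,0,0,0,0,0,0.05],
    [0,0,0,0,0,0,0.05]
  ]
}}

```text
clock: 22.0
ee_pos: [0.5734, 0.1149, 0.1987]
ee_rot: [-3.141, -0.0, 2.923]
force: [-0.6, 0.1, -0.4]
finger_gap: 0.57
grip_force: 0.0
```

```bash
python3 - <<'E'
from station import env
from h import *
s=env.get_state();print(s['ee_pos'],s['ee_rot'])
w,d=env.read_camera('wrist');c=env.get_calibration('wrist');K=c['camera_matrix'];T=wristT(env,s)
W=cloud(d,K,T);H=cv2.cvtColor(w,cv2.COLOR_RGB2HSV).astype(int);m=(H[...,0]>3)&(H[...,0]<16)&(H[...,1]>150)&(abs(W[...,0]-.575)<.04)&(abs(W[...,1]-.112)<.04)&(W[...,2]>.08)
X=W[m];print(m.sum(),rect(X),np.median(X[:,2]),np.linalg.lstsq(np.c_[X[:,:2]-X[:,:2].mean(0),np.ones(len(X))],X[:,2],rcond=None)[0])
k=(W[...,2]>.095)&(W[...,2]<.12)&(W[...,1]>.15)&(W[...,1]<.22)&(abs(W[...,0]-.6)<.03);print('guard z',np.median(W[k][:,2]))
cv2.imwrite('pics/g.png',w[...,::-1])
E
```

```text
[0.57337893 0.11490956 0.19871756] [-3.14074343e+00 -2.69129638e-04  2.92261793e+00]
986 (array([572.1, 113.4]), array([27.9, 42. ]), 77.1) 0.09367527429056474 [ 0.00342725 -0.00400387  0.09369068]
guard z 0.1067025554391489
```

View pics/g.png

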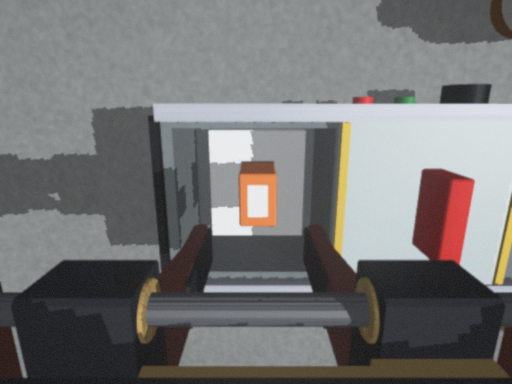

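The relay's top is at 93.7 mm, level and square at (258,197): fully home. Now I shut the guard.

>>> {"op": "apply_moves", "data": {
  "increments": [
    [0.009,0.04,0,0,0,0,0.055],
    [0.009,0.04,0,0,0,0,0.055],
    [0.009,0.04,0,0,0,0,0.055],
    [0,0,0,0,0,0,0.055],
    [0,0,-0.03,0,0,0,0.055]
  ]
}}

```text
clock: 22.68
ee_pos: [0.6018, 0.2352, 0.171]
ee_rot: [3.14, 0.004, 2.923]
force: [0.2, -0.4, -0.5]
finger_gap: 0.628
grip_force: 0.0
```

>>> {"op": "apply_moves", "data": {
  "increments": [
    [0,0,-0.031,0,0,0,0.05],
    [0,0,0,0,0,0,0.0],
    [0,0,0,0,0,0,0.0],
    [0,0,0,0,0,0,0.0],
    [0,0,0,0,0,0,0.0]
  ]
}}

```text
clock: 23.3
ee_pos: [0.602, 0.236, 0.1404]
ee_rot: [3.139, 0.002, 2.923]
force: [0.3, 3.3, 2.5]
finger_gap: 0.179
grip_force: 30.0
```

>>> {"op": "apply_moves", "data": {
  "increments": [
    [-0.0022,-0.0098,0,0,0,0,0],
    [-0.0055,-0.0244,0,0,0,0,0],
    [-0.0055,-0.0244,0,0,0,0,0],
    [-0.0055,-0.0244,0,0,0,0,0],
    [-0.0055,-0.0244,0,0,0,0,0]
  ]
}}

```text
clock: 23.92
ee_pos: [0.5779, 0.1282, 0.1404]
ee_rot: [3.138, 0.003, 2.923]
force: [2.6, 4.8, 3.5]
finger_gap: 0.181
grip_force: 30.0
```

>>> {"op": "apply_moves", "data": {
  "increments": [
    [-0.0022,-0.01,0,0,0,0,0],
    [-0.0011,-0.005,0,0,0,0,0],
    [-0.0011,-0.005,0,0,0,0,0],
    [0,0,0,0,0,0,0]
  ]
}}

```text
clock: 24.42
ee_pos: [0.5741, 0.1113, 0.1403]
ee_rot: [3.136, 0.003, 2.925]
force: [4.3, 10.4, 3.9]
finger_gap: 0.183
grip_force: 30.0
```

>>> {"op": "apply_moves", "data": {
  "increments": [
    [-0.0008,-0.0035,0,0,0,0,0],
    [-0.0008,-0.0035,0,0,0,0,0],
    [0,0,0,0,0,0,0],
    [0,0,0,0,0,0,0]
  ]
}}

```text
clock: 24.92
ee_pos: [0.574, 0.1111, 0.1404]
ee_rot: [3.129, 0.006, 2.93]
force: [11.5, 26.8, -5.6]
finger_gap: 0.185
grip_force: 30.1
```

>>> {"op": "apply_moves", "data": {
  "increments": [
    [0.001,0.006,0,0,0,0,0],
    [0,0,0,0,0,0,0.05],
    [0,0,0,0,0,0,0.05],
    [0,0,0.05,0,0,0,0.05],
    [-0.01,-0.03,0.05,0,0,0,0.05]
  ]
}}

```text
clock: 25.55
ee_pos: [0.5611, 0.0774, 0.239]
ee_rot: [-3.14, -0.002, 2.925]
force: [1.1, -0.0, 1.3]
finger_gap: 0.556
grip_force: 0.0
```

>>> {"op": "apply_moves", "data": {
  "increments": [
    [-0.02,-0.05,0,0,0,0,0.05],
    [-0.02,-0.05,0,0,0,0,0.05],
    [-0.02,-0.05,0,0,0,0,0.05],
    [0,0,0,0,0,0,0.05],
    [0,0,0,0,0,0,0.05]
  ]
}}

```text
clock: 26.18
ee_pos: [0.5016, -0.0736, 0.2387]
ee_rot: [3.141, -0.001, 2.921]
force: [-0.4, 1.3, -0.5]
finger_gap: 0.567
grip_force: 0.0
```

```bash
python3 - <<'E'
from station import env
from h import *
p,d=env.read_camera('top');c=env.get_calibration('top');W=cloud(d,c['camera_matrix'],c['camera_from_world'])
H=cv2.cvtColor(p,cv2.COLOR_RGB2HSV).astype(int);q=((H[...,0]<5)|(H[...,0]>174))&(H[...,1]>180)&(W[...,2]>.13)&(W[...,1]<.35)&(W[...,0]>.45)&(W[...,2]<.16)
r=W[q][:,:2].mean(0)-[.5927,.1843];by=np.array([.218,.976]);print(q.sum(),rect(W[q]),'box y',r@by,'open was .0499',env.get_state()['force'])
cv2.imwrite('pics/z.png',cv2.resize(p[90:270,80:320],(640,480),interpolation=cv2.INTER_CUBIC)[...,::-1])
E
```

```text
134 (array([573.7, 108.1]), array([14.9, 56.6]), 76.8) box y -0.0785054896451515 open was .0499 [-0.04266475  0.13884888  0.322756  ]
```

View pics/z.png

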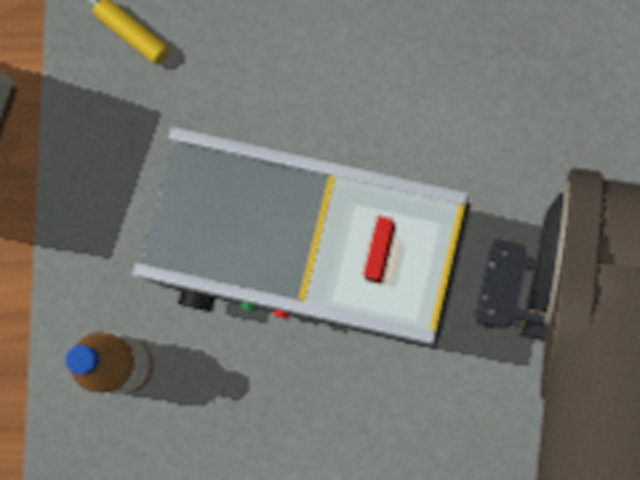

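The guard is against its stop (128 mm of travel measured, hard contact at both ends), and a faint orange tint shows beside the handle at (395,250). The arm is clear.

```bash
python3 -c "
from station import env
print(env.job_done())"
```

```text
the job is handed in; nothing more can be done
None
```

I handed the job in at about 26 s: the guard was opened to its stop, the relay plugged in (top measured at 93.7 mm against 94 mm when home, level and square), and the guard shut against its stop; no verdict came back, and I never moved near the mug, tin or bottle or re-measured them.

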